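# Step the range selector to the orange marker and start the test

## Robot

A 6-joint arm with a two-finger parallel gripper is mounted at the origin on a cart in front of the work surface, level with it; the furniture and walls round the work are solid. World frame = base frame: x ahead of the robot, y to its left, z up, the work surface at z = 0. Lengths are in mm, angles in degrees, forces in N, time in s.
With the tool pointing down it reaches from about 350 to 850 mm from the base axis. Payload 8.1 kg.
Tool frame: the origin (TCP) lies midway between the tips of the shut fingers; the grasp point (between the pads) lies 19 mm behind it; x points along the fingers, y is the direction in which the jaws open and shut, and the axes are right-handed (so a half turn about x gives the same grasp; the last joint's range is limited). The gripper opens to 85 mm and grips with 20 to 120 N. Pads are 22 mm wide; open, the fingers measure 114 mm over their backs; the gripper's body (76 mm by 85 mm) begins 54 mm behind the grasp point. The pads swing forward as they close: fully open they stand 13 mm farther back than shut.
Start: joints at [-78.977, 7.471, 85.268, -0, 87.261, -4.893], TCP at [164.565, -576.995, 231.292] pointing down, gripper open.
Joint ranges: [-169.43, 169.43], [-51.17, 129.36], [1.28, 143.12], [-76.62, 256.62], [0, 156.53], [-152.29, 152.29]. Speed limits (degrees/s): [136.94, 136.94, 159.86, 180, 180, 180].

## Interface

Orientations are given as [roll, pitch, yaw] about the fixed x, y, z axes, in that order (R = Rz(yaw) Ry(pitch) Rx(roll)).
In Python, from bench import r gives the robot as it stands.
- The arm moves only by the tool move_arm, never from a script. Its argument "deltas" is a list of rows, each a list of 2 entries, a list of its own where there are three numbers: the shift along the tool's x, y, z in mm, then the turn about the tool's x in degrees. A call has 1 to 12 rows; each row is the pose to reach, as a shift and turn from the pose measured when the call began, along the tool's axes at that moment; what a row does not reach only later rows make up. A row lasts 1/8 s, in which the tool goes at most 62.5 mm and 10.7 degrees, less where a joint would pass 70% of its speed; a pose out of reach is approached as far as the arm can. A call with a gripper value outside its range is refused whole. "jaw" is the opening, from -1 (shut) to 1 (fully open), set as the call begins (left out, the last holds). The fingers move at their own pace and stop on an object; "squeeze" is the grip in N (left out, the last holds). Time passes only in rows, so rows that repeat a pose let the fingers close. It gives the time, the measured TCP pose, the force and the opening at its end, in the units of the state.
- r.sense(): the state, without advancing time (a new reading comes with each control period).
- r.snapshot(name): name is "scene" or "top"; returns (picture, depth): 400x640x3 uint8, red, green, blue; 400x640 float32, mm along the optical axis (not along the pixel's ray), 0 where there is no reading.
- r.get_calibration(name): a dict with "fovy" (degrees; the focal length in pixels is half the picture's height over the tangent of half this angle, whatever the lens; pixels are square), "cx", "cy" (the principal point, pixels), "position" and "attitude" of the camera in the world. Camera axes: x right, y down, z forward; pixel columns grow to the right and rows downward; lengths in mm; the calibration is good to about 2 mm. A picture is of the moment at which its call begins. get_calibration takes no time and is no camera call.
- r.hand_in(): hands the job in, once; it reports no verdict.
The state is a dict: "time": time; "joint_pos": joint angles; "qd": joint speeds; "joint_efforts": joint torques, N m; "tool_pos": TCP position; "tcp_rot": TCP orientation; "ft_force": force on the tool from outside, world axes, zero at the start; "wrist_torque": the same for the moment, N m; "finger_gap": finger opening in mm.
Only numpy, scipy, OpenCV 4.12 (cv2) and the standard library are available. Lean on these libraries where they do the work, as an engineer would, in place of code of your own. Each camera call takes 0.05 s, during which the arm holds its last target. There are 200 camera calls.

## Task

On the grey coil test box, push the dial's upright tab round until the dial's pointer points at the orange marker. Then, and not before, press the green start button fully down and let it come up again, leaving the dial on the orange marker. Leave the wire spool, the bobbin and the wound core beside the box where they stand.

Things in the scene. Friction and masses are not known exactly. Their poses are not given: they have to be found in the camera images.
- selector_box: grey D-shaped coil test box fixed to the desk, top 42 mm above the desk; origin on the desk under the dial's axis, which is upright. Its -x side is the round scale end (radius 116 mm about the axis); its +x end is square (170 mm wide, reaching 110 mm from the axis, plus 22 mm of terminals). It stands at any yaw up to 0.5 rad either way
- dial (a joint): turn of the dial about the vertical axis of the box, rad; 0 when the pointer lies along the box's -x axis, growing anticlockwise seen from above; stops at -1.5 and 1.5. It starts between -0.25 and 0.25. No detents and no spring: stiff friction of about 0.10 N m (1.6 N at the tab), it stays where it is left
- tab_centre (a point): centre of the upright black tab on the dial: 34 mm long radially (46 to 80 mm from the axis), 9 mm thick, from 46 to 82 mm above the desk, white line on top; under it a low arm joins it to the dial. A white pointer nose goes on to 88 mm from the axis, at most 48 mm above the desk. x along the tab towards the axis, z up
- dial_axis (a point): centre of the dial's underside, on its axis, 42 mm above the desk. The black disc has a radius of 40 mm and its top is 55 mm above the desk (small hub 60 mm)
- dial_aim (a point): point on the dial's pointer line prolonged, 100 mm from the dial axis, 45 mm above the desk: it lies over the marker's centre when the pointer points exactly at that marker
- orange_mark (a point): centre of the orange marker, an 18 mm cap on a 21 mm steel rim, 6 mm high, on the box's top, 100 mm from the dial's axis. Four such markers (orange, blue, white, black) stand at dial values -1.1, -0.55, 0.55 and 1.1; which colour is where varies
- start_button_top (a point): middle of the top face of the round green push button (26 mm across, in a black housing) behind the dial, 78 mm from the dial's axis along the box's +x axis; it is pressed straight down
- start_button (a joint): how far the green button is pressed, m; 0 up, 0.006 fully down (spring, about 5 N fully down), it comes up by itself
- spool_mid (a point): middle (half-way up) of the wire spool with green winding, 52 mm across and 40 mm high, loose, beside the box on its +y side
- bobbin_mid (a point): middle (half-way up) of the small copper bobbin, 21 mm across and 16 mm high, loose, beside the box on its -y side
- wound_core_mid (a point): middle (half-way up) of the copper-wound ring core, 22 x 28 x 10 mm, loose, beside the box on its -y side

How it is judged (in metres and radians):
On the way, in this order (a step that is already met when the one before it is completed fails the run):
1. the dial points at the orange marker (horizontal distance between dial_aim and orange_mark below 0.01 m and velocity of joint dial between -0.1 and 0.1 rad/s), for 0.2 s.
2. the green button is pressed fully down while the dial points at the orange marker (horizontal distance between dial_aim and orange_mark below 0.01 m and value of joint start_button above 0.0048 m), for 0.05 s.
At the end, for the whole second after the job is handed in: The dial's pointer points at the orange marker (aim point within 10 mm of the marker's centre, about 6 degrees), the green button has been pressed (at least 4.8 of its 6 mm) after that and is up again (less than 1.5 mm down), and spool, bobbin and wound core are within 20 mm of where they stood (horizontal distance between dial_aim and orange_mark below 0.01 m and value of joint start_button below 0.0015 m and distance of each of spool_mid, bobbin_mid, wound_core_mid from where it was at the start of the episode below 0.02 m); the robot touches nothing.
It fails at once if the green button is pressed while the dial does not point at the orange marker (not (horizontal distance between dial_aim and orange_mark below 0.01 m) and value of joint start_button above 0.003 m).
It fails at once if the spool, the bobbin or the wound core is lifted, carried or pushed more than 20 mm away (distance of any of spool_mid, bobbin_mid, wound_core_mid from where it was at the start of the episode above 0.02 m).
It also fails if it takes over 48 s, if anything falls off the work surface, if the arm or the gripper's body presses on something with over 40 N, if the wrist force passes 120 N, or if a joint passes its speed limit or range.

## Working session

There is one attempt and no reset: what is moved stays moved. The work goes in short steps, Python scripts to look and compute and a tool call to move; the robot and the scene stay as the last step left them, time stands still between calls to the robot, and variables do not carry over. Pictures are saved under pics/ and viewed, about 8 in all and at most 12, crops included, and the job is handed in when it is done.

Besides the shell and the picture viewer there is one more tool, called by a JSON object that holds its "op" and its "data". move_arm: Moves the arm, as the interface text tells. Its arguments: {"type":"object","properties":{"deltas":{"type":"array","items":{"type":"array"}},"jaw":{"type":"number"},"squeeze":{"type":"number"}},"required":["deltas"]}

```bash
ls; mkdir -p pics; python3 - <<'E'
from bench import r
import cv2
for n in("scene","top"):
    c=r.get_calibration(n);print(n,c)
    p,d=r.snapshot(n);cv2.imwrite(f"pics/{n}0.png",p[:,:,::-1])
    import numpy as np;np.savez(f"{n}0.npz",p=p,d=d)
print(r.sense())
E
```

```text
pics
scene {'fovy': 55.002153368021624, 'cx': 318.52099696367856, 'cy': 198.319863838744, 'position': array([155.75475109, 330.24120618, 721.33320088]), 'attitude': array([-138.52589735,   -0.86094594, -135.51671247])}
top {'fovy': 43.42027557547525, 'cx': 316.3061855996305, 'cy': 197.79768612054892, 'position': array([ 448.61878662,  -74.28318003, 1172.7927343 ]), 'attitude': array([-174.89350716,    0.24498449,  -89.29839614])}
{'time': 0.1, 'joint_pos': array([-7.89764259e+01,  7.51134530e+00,  8.53217409e+01,  9.71111984e-05,
        8.72615383e+01, -4.89367649e+00]), 'qd': array([-0.06903599,  0.08056591, -0.10096051, -0.00417663, -0.1150958 ,
       -0.11455423]), 'joint_efforts': array([ 1.15499352e-03, -5.70951855e+01, -5.01942337e+01, -2.12577916e-04,
        8.19372159e-03, -1.54963658e-05]), 'tool_pos': array([ 164.47233784, -576.51442197,  230.35589434]), 'tcp_rot': array([-94.95240612,  89.90537546, 100.9648397 ]), 'ft_force': array([-0.36126376, -0.52734105, -0.332317  ]), 'wrist_torque': array([-0.00579057, -0.04028217,  0.02603434]), 'finger_gap': 85.27126754975612}
```

View pics/top0.png

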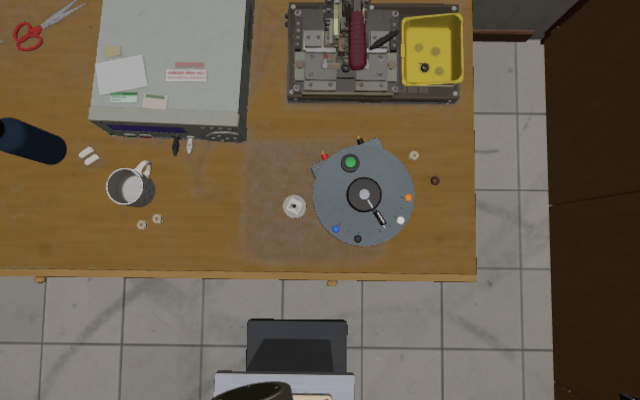

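View pics/scene0.png

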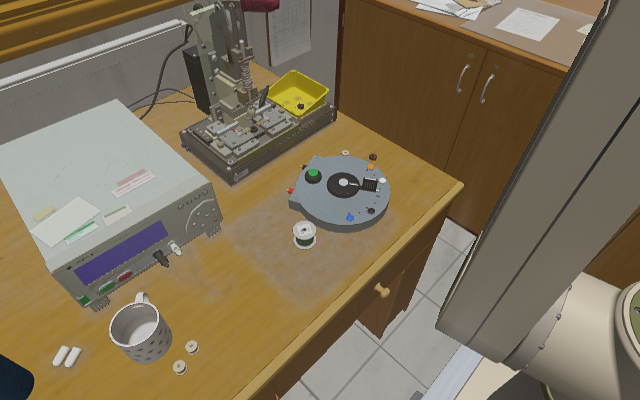

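Top view: dial hub about (364,195), tab at (378,214), button (350,162), orange (408,198), white (401,220), black (358,239), blue (336,229). The scene view agrees with this, and orange looks like dial +1.1. I'll measure next.

```bash
cat > h.py <<'E'
import numpy as np,cv2
from scipy.spatial.transform import Rotation as R
from bench import r
def ray(n,uv,z):
    c=r.get_calibration(n);f=200/np.tan(np.radians(c["fovy"]/2))
    M=R.from_euler("xyz",c["attitude"],degrees=True).as_matrix()
    d=M@np.array([(uv[0]-c["cx"])/f,(uv[1]-c["cy"])/f,1]);p=np.array(c["position"])
    return p+d*(z-p[2])/d[2]
def blob(p,lo,hi,box):
    h=cv2.cvtColor(p,cv2.COLOR_RGB2HSV);m=cv2.inRange(h,np.array(lo),np.array(hi))
    x0,y0,x1,y1=box;k=np.zeros_like(m);k[y0:y1,x0:x1]=m[y0:y1,x0:x1]
    n,l,s,c=cv2.connectedComponentsWithStats(k)
    if n<2:return None,0
    i=1+np.argmax(s[1:,4]);return c[i],s[i,4]
def wrap(a):return (a+np.pi)%(2*np.pi)-np.pi
E
python3 - <<'E'
from h import *
W={}
for n,box in(("top",(310,135,425,250)),("scene",(285,145,400,235))):
    p=np.load(n+"0.npz")["p"]
    for k,lo,hi,z in(("green",(50,100,50),(80,255,255),50),("orange",(5,150,150),(20,255,255),48),("blue",(100,170,120),(125,255,255),48)):
        c,a=blob(p,lo,hi,box);w=ray(n,c,z);W[n,k]=w;print(n,k,c.round(1),a,w.round(1))
p=np.load("top0.npz")["p"]
c,a=blob(p,(0,0,150),(180,60,255),(358,188,371,201));print("hub",c,a,ray("top",c,60).round(1));hub=ray("top",c,60)
c,a=blob(p,(0,0,190),(180,60,255),(394,213,408,227));print("white",c,a,ray("top",c,48).round(1))
for k in("green","orange","blue"):
    v=W["top",k]-hub;print(k,np.hypot(*v[:2]),np.degrees(np.arctan2(v[1],v[0])))
cv2.imwrite("pics/c.png",cv2.resize(p[135:250,305:445,::-1],None,fx=5,fy=5,interpolation=cv2.INTER_CUBIC))
E
```

```text
top green [350.  161.9] 104 [ 631.2 -143.2   50. ]
top orange [407.9 197.1] 41 [ 553.  -273.9   48. ]
top blue [335.2 228.6] 23 [ 480.5 -111.4   48. ]
scene green [312.7 172.6] 70 [ 634.  -150.6   50. ]
scene orange [388.3 168.4] 977 [ 512.2 -298.3   48. ]
scene blue [349.6 216.6] 19 [ 477.9 -112.    48. ]
hub [363.95890411 193.82191781] 73 [ 558.1 -174.2   60. ]
white [400.3 220. ] 30 [ 501.4 -256.8   48. ]
green 79.39525645130566 22.9576226221536
orange 99.86130622859483 -92.92820536479248
blue 99.87042237212279 141.0015833091708
```

View pics/c.png

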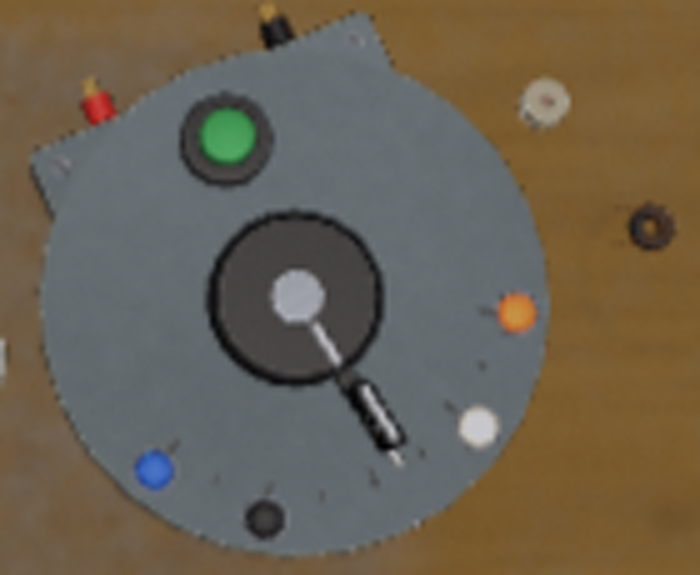

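The crop confirms it: pointer tip at crop (399,462), which is full-frame (384.8,227.4). Orange is anticlockwise of it. Next I need the precise pointer angle, the button height and the tool axes.

```bash
cat >> h.py <<'E'
AX=np.array([558.1,-174.2])
def tool():
    s=r.sense();return np.array(s["tool_pos"]),R.from_euler("xyz",s["tcp_rot"],degrees=True).as_matrix()
def plan(x,y,z,zdir):
    "tool-frame shift to a world point, and turn about tool x (deg) putting tool z along heading zdir (deg)"
    t,M=tool();d=M.T@(np.array([x,y,z])-t)
    h=np.degrees(np.arctan2(M[1,2],M[0,2]))
    return d.round(1),round(-((zdir-h+180)%360-180),1),round(h,1)
E
python3 - <<'E'
from h import *
t,M=tool();print(M.round(3))
d=np.load("top0.npz");p,D=d["p"],d["d"]
c=r.get_calibration("top");f=200/np.tan(np.radians(c["fovy"]/2));Mc=R.from_euler("xyz",c["attitude"],degrees=True).as_matrix()
def pt(u,v):return np.array(c["position"])+Mc@np.array([(u-c["cx"])/f,(v-c["cy"])/f,1])*D[v,u]
for n,u,v in(("desk",430,230),("box",330,195),("box",395,180),("btn",350,162),("btn",351,161),("hous",343,164),("hous",357,164),("hub",364,194),("disc",354,190),("term",361,141)):print(n,pt(u,v).round(1))
print("button px column heights",[pt(u,162)[2].round(1) for u in range(338,363)])
w=ray("top",(384.8,227.4),48);v=w[:2]-AX;print(w,np.hypot(*v),np.degrees(np.arctan2(v[1],v[0])))
# white line on the tab top
c2,a=blob(p,(0,0,150),(180,80,255),(374,210,386,226));w=ray("top",c2,82);v=w[:2]-AX;print("line",c2,a,w,np.hypot(*v),np.degrees(np.arctan2(v[1],v[0])))
for z in(50,54,58):w=ray("top",(350,161.9),z);w2=ray("scene",(312.7,172.6),z);v=w[:2]-AX;print(z,w[:2],w2[:2],np.hypot(*v),np.degrees(np.arctan2(v[1],v[0])))
phi=-148.8
for h in(24.5,55):pass
E
```

```text
[[-0.     0.274 -0.962]
 [ 0.002 -0.962 -0.274]
 [-1.    -0.002 -0.   ]]
desk [ 481.3 -334.1   -2. ]
box [556.1 -99.   44.5]
box [ 591.9 -245.6   44.7]
btn [ 628.7 -142.5   63.6]
btn [ 630.9 -144.7   64.3]
hous [ 625.6 -127.4   53.7]
hous [ 626.2 -159.    52.2]
hub [ 557.7 -174.3   59.9]
disc [ 567.7 -152.8   48.3]
term [ 683.6 -169.7   29.3]
button px column heights [np.float64(42.8), np.float64(42.1), np.float64(45.1), np.float64(53.7), np.float64(49.6), np.float64(56.1), np.float64(52.5), np.float64(60.9), np.float64(61.8), np.float64(65.3), np.float64(64.7), np.float64(60.5), np.float64(63.6), np.float64(66.0), np.float64(66.8), np.float64(67.1), np.float64(66.0), np.float64(63.9), np.float64(54.1), np.float64(53.6), np.float64(52.7), np.float64(54.9), np.float64(39.9), np.float64(45.4), np.float64(42.0)]
[ 484.46117619 -222.13546427   48.        ] 87.86629107230199 -146.9377361391345
line [380.35714286 216.78571429] 14 [ 506.28382979 -208.02138957   82.        ] 61.87731319400978 -146.86675913442008
50 [ 631.16154622 -143.3307318 ] [ 634.17712952 -150.69516875] 79.31520192087797 22.904566805572433
54 [ 630.51122937 -143.08474676] [ 631.32654875 -147.82960885] 78.8133562445533 23.253295584064244
58 [ 629.86091251 -142.83876173] [ 628.47596798 -144.96404895] 78.31446756892964 23.606480617848227
```

```bash
cat >> h.py <<'E'
def push(phi,off,z,rad=63):
    a=np.radians(phi);u=np.array([np.cos(a),np.sin(a)]);t=np.array([-u[1],u[0]])
    w=AX+rad*u-off*t;return plan(*w,z,phi-90)
E
python3 -c "
from h import *
print(push(-147,34,130))"
```

```text
(array([ 100.9, -292.8, -418.6]), np.float64(72.9), np.float64(-164.1))
```

{"op": "move_arm", "data": {"deltas": [[[20, -40, -60], 10], [[40, -80, -120], 20], [[60, -120, -170], 30], [[75, -155, -220], 40], [[101, -190, -270], 50], [[101, -230, -330], 60], [[101, -265, -380], 70], [[101, -293, -419], 73], [[101, -293, -419], 73], [[101, -293, -419], 73], [[101, -293, -419], 73], [[101, -293, -419], 73]], "jaw": -1, "squeeze": 20}}

```text
time: 1.6
tool_pos: [486.4, -180.5, 129.7]
tcp_rot: [-9.0, 89.9, 113.9]
ft_force: [-0.2, -0.9, 0.4]
finger_gap: -0.2
```

```bash
python3 -c "
from h import *
print(push(-147,34,58),tool()[0])
p,_=r.snapshot('scene');cv2.imwrite('pics/s1.png',cv2.resize(p[90:250,240:440,::-1],None,fx=3,fy=3))"
```

```text
(array([71.7, -0.5,  0.1]), np.float64(-0.2), np.float64(122.8)) [ 486.38953531 -180.48479457  129.73043602]
```

View pics/s1.png

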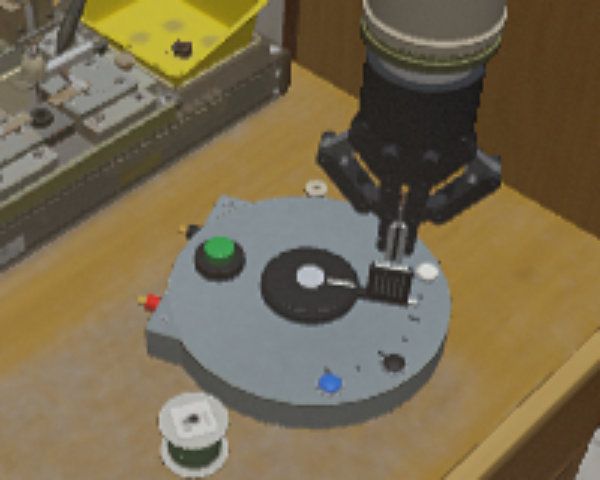

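The fingers are shut and hover near the tab, at crop (397,250). Dropping to z=58 puts them on the clockwise (black/blue) side. I'll descend there.

{"op": "move_arm", "data": {"deltas": [[[25, 0, 0], 0], [[50, 0, 0], 0], [[72, 0, 0], 0], [[72, 0, 0], 0]]}}

```text
time: 2.15
tool_pos: [484.3, -180.6, 56.0]
tcp_rot: [19.3, 89.7, 142.0]
ft_force: [-0.2, 0.5, 0.7]
finger_gap: -0.2
```

```bash
python3 -c "
from h import *
print(tool()[0],r.sense()['ft_force'])
print(push(-147,17,58))
for k in range(1,11):
    print(push(-147+k*5,16,58))"
```

```text
[ 484.32890332 -180.55465029   56.00209396] [-0.15200525  0.50965862  0.70445463]
(array([ -2.1,  -2.4, -17.8]), np.float64(-0.3), np.float64(122.7))
(array([ -2.1,  -1.3, -24.4]), np.float64(-5.3), np.float64(122.7))
(array([ -2.1,  -0.6, -30. ]), np.float64(-10.3), np.float64(122.7))
(array([ -2.2,  -0.5, -35.7]), np.float64(-15.3), np.float64(122.7))
(array([ -2.2,  -0.8, -41.3]), np.float64(-20.3), np.float64(122.7))
(array([ -2.2,  -1.7, -47. ]), np.float64(-25.3), np.float64(122.7))
(array([ -2.3,  -3. , -52.5]), np.float64(-30.3), np.float64(122.7))
(array([ -2.3,  -4.8, -57.8]), np.float64(-35.3), np.float64(122.7))
(array([ -2.3,  -7.1, -63. ]), np.float64(-40.3), np.float64(122.7))
(array([ -2.4,  -9.8, -68. ]), np.float64(-45.3), np.float64(122.7))
(array([ -2.4, -12.9, -72.8]), np.float64(-50.3), np.float64(122.7))
```

{"op": "move_arm", "data": {"deltas": [[[-2, -2, -10], 0], [[-2, -2, -18], 0], [[-2, -1, -24], -5], [[-2, -1, -30], -10], [[-2, -1, -36], -15], [[-2, -1, -41], -20], [[-2, -2, -47], -25], [[-2, -3, -52.5], -30], [[-2, -5, -58], -35], [[-2, -7, -63], -40], [[-2, -10, -68], -45], [[-2, -10, -68], -45]]}}

```text
time: 3.65
tool_pos: [530.4, -233.2, 58.5]
tcp_rot: [-28.4, 89.8, 139.2]
ft_force: [-0.5, 0.1, -0.0]
finger_gap: 0.0
```

```bash
python3 -c "
from h import *
print(tool()[0],r.sense()['ft_force'])
p,_=r.snapshot('scene');q,_=r.snapshot('top');cv2.imwrite('pics/s2.png',np.hstack([cv2.resize(p[130:250,270:410,::-1],(700,600))[:,180:580],cv2.resize(q[135:255,345:425,::-1],(400,600))]))"
```

```text
[ 530.38492582 -233.23399612   58.45616093] [-0.51886153  0.10779552 -0.02502934]
```

View pics/s2.png

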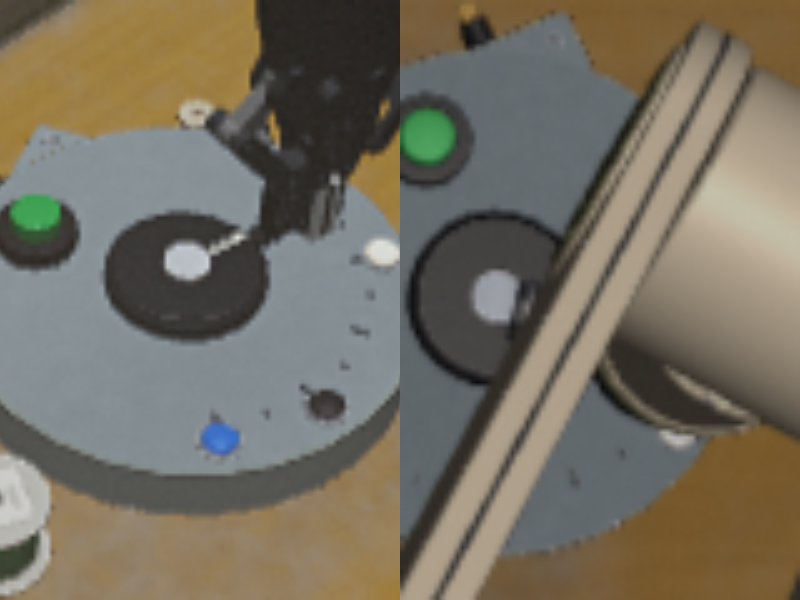

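The dial has turned. The disc's white line runs from about scene px (348.4,180.4) to (355.6,177.2). I'll work out its angle.

```bash
python3 -c "
from h import *
h=ray('scene',(343.6,182),60)[:2];a=ray('scene',(348.4,180.4),55.5)[:2];b=ray('scene',(355.6,177.2),55.5)[:2]
print(h,a,b)
for v in(b-a,b-h,b-AX):print(np.degrees(np.arctan2(v[1],v[0])))
t=tool()[0][:2]-AX;print(t)
for k in(-99,-97,-95,-94,-93):print(k,push(k,16,58))"
```

```text
[ 552.58099585 -173.56562266] [ 550.7042203  -189.24514244] [ 545.55723405 -209.88357348]
-104.00326041621382
-100.94566991426288
-109.3665604163985
[-28.12826704 -58.66949307]
-99 (array([ 0.2,  0.5, -2.6]), np.float64(-3.4), np.float64(167.6))
-97 (array([ 0.1,  0.9, -4.9]), np.float64(-5.4), np.float64(167.6))
-95 (array([ 0.1,  1.2, -7.1]), np.float64(-7.4), np.float64(167.6))
-94 (array([ 0.1,  1.3, -8.2]), np.float64(-8.4), np.float64(167.6))
-93 (array([ 0.1,  1.4, -9.4]), np.float64(-9.4), np.float64(167.6))
```

{"op": "move_arm", "data": {"deltas": [[[0, 0.5, -2.6], -3.4], [[0, 1, -5], -5.4], [[0, 1.2, -7.1], -7.4], [[0, 1.3, -8.2], -8.4], [[0, 1.4, -8.8], -9], [[0, 1.4, -8.8], -9]]}}

```text
time: 4.5
tool_pos: [538.3, -236.2, 58.2]
tcp_rot: [-36.1, 89.8, 140.5]
ft_force: [-1.5, 0.1, -0.6]
finger_gap: 0.0
```

{"op": "move_arm", "data": {"deltas": [[[0, 0, 12], 0], [[0, 0, 25], 0], [[-40, 0, 40], 0], [[-80, 60, 70], 0], [[-80, 120, 120], 0], [[-80, 160, 120], 0], [[-80, 160, 120], 0]]}}

```text
time: 5.38
tool_pos: [406.7, -392.6, 138.9]
tcp_rot: [-7.3, 89.9, 169.0]
ft_force: [0.2, 0.9, 0.1]
finger_gap: -0.1
```

```bash
python3 -c "
from h import *
print(tool()[0],r.sense()['ft_force'])
q,_=r.snapshot('top');np.save('q.npy',q);cv2.imwrite('pics/s3.png',cv2.resize(q[135:250,305:445,::-1],None,fx=5,fy=5,interpolation=cv2.INTER_CUBIC))"
```

```text
[ 406.73290385 -392.5754179   138.94777585] [0.1700463  0.86270173 0.08294489]
```

View pics/s3.png

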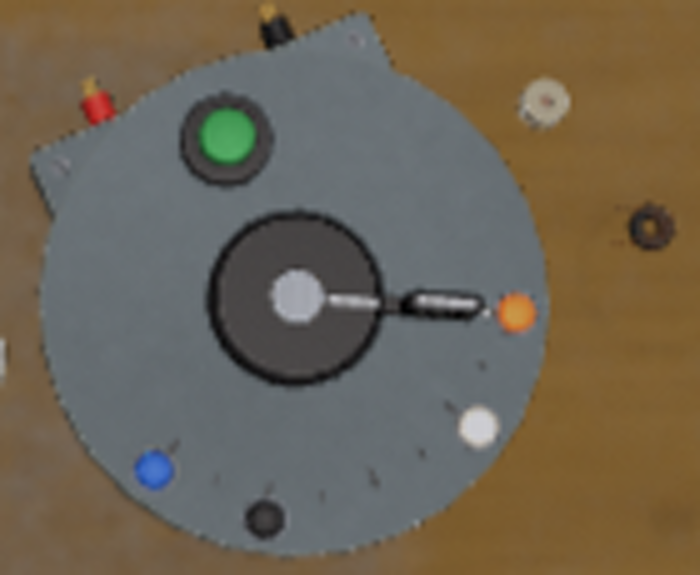

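The pointer tip at crop (487,313) points at orange, crop (517,313), to within about 1°. The arm is clear and the bobbin and core haven't moved. Next is the button.

```bash
python3 -c "
from h import *
print(plan(629.5,-142.7,130,0))"
```

```text
(array([   8.4, -261.7, -205.9]), np.float64(176.4), np.float64(176.4))
```

{"op": "move_arm", "data": {"deltas": [[[0, -45, -35], 0], [[0, -90, -70], 0], [[4, -135, -105], 0], [[8, -180, -140], 0], [[8, -225, -175], 0], [[8, -262, -206], 0], [[8, -262, -206], 0], [[8, -262, -206], 0], [[8, -262, -206], 0]]}}

```text
time: 6.55
tool_pos: [628.8, -142.8, 130.2]
tcp_rot: [-28.1, 89.8, 148.3]
ft_force: [0.5, -0.1, 0.4]
finger_gap: -0.3
```

```bash
python3 -c "
from h import *
print(plan(629.5,-142.7,70,0),tool()[0])"
```

```text
(array([60.2, -0.1, -0.9]), np.float64(176.3), np.float64(176.3)) [ 628.84026266 -142.83948     130.24995975]
```

{"op": "move_arm", "data": {"deltas": [[[25, 0, -1], 0], [[50, 0, -1], 0], [[60, 0, -1], 0], [[63, 0, -1], 0], [[65, 0, -1], 0], [[65, 0, -1], 0]]}}

```text
time: 7.3
tool_pos: [630.2, -143.0, 66.2]
tcp_rot: [-36.3, 89.9, 140.0]
ft_force: [0.1, 0.2, 0.5]
finger_gap: -0.2
```

{"op": "move_arm", "data": {"deltas": [[[2, 0, 0], 0], [[4, 0, 0], 0], [[6, 0, 0], 0], [[6, 0, 0], 0]]}}

```text
time: 7.8
tool_pos: [630.7, -143.2, 60.7]
tcp_rot: [-56.5, 89.9, 119.8]
ft_force: [1.2, -0.5, 3.5]
finger_gap: -0.1
```

{"op": "move_arm", "data": {"deltas": [[[1, 0, 0], 0], [[2, 0, 0], 0], [[2, 0, 0], 0]]}}

```text
time: 8.18
tool_pos: [630.7, -143.2, 58.7]
tcp_rot: [-57.3, 89.9, 119.0]
ft_force: [-0.2, -0.3, 4.7]
finger_gap: -0.1
```

{"op": "move_arm", "data": {"deltas": [[[0.5, 0, 0], 0], [[1, 0, 0], 0], [[1.5, 0, 0], 0], [[1.5, 0, 0], 0]]}}

```text
time: 8.68
tool_pos: [630.8, -143.2, 58.0]
tcp_rot: [-58.8, 89.9, 117.5]
ft_force: [-3.8, 0.4, 9.9]
finger_gap: 0.0
```

The force jumped to 9.9 N and the travel stalled, so the button is on its stop. I'll withdraw.

{"op": "move_arm", "data": {"deltas": [[[-5, 0, 0], 0], [[-15, 0, 0], 0], [[-60, 0, 0], 0], [[-100, 0, 0], 0], [[-110, 60, 50], 0], [[-110, 120, 100], 0], [[-110, 180, 150], 0], [[-110, 240, 200], 0], [[-110, 262, 206], 0], [[-110, 262, 206], 0], [[-110, 262, 206], 0]]}}

```text
time: 10.05
tool_pos: [407.1, -392.6, 167.7]
tcp_rot: [-52.2, 89.9, 124.0]
ft_force: [-0.9, 0.5, -0.8]
finger_gap: -0.1
```

```bash
python3 -c "
from h import *
print(tool()[0],r.sense()['ft_force'])
q,_=r.snapshot('top');cv2.imwrite('pics/s4.png',cv2.resize(q[135:250,275:445,::-1],None,fx=4,fy=4,interpolation=cv2.INTER_CUBIC))
o=np.load('top0.npz')['p']
for b in((280,190,310,225),(405,145,425,165),(428,172,442,190),(340,150,360,175)):print(np.abs(q[b[1]:b[3],b[0]:b[2]].astype(int)-o[b[1]:b[3],b[0]:b[2]]).mean())"
```

```text
[ 407.12220085 -392.59680114  167.70602956] [-0.85568909  0.48913945 -0.77908176]
3.2425396825396824
2.7016666666666667
2.187830687830688
2.477333333333333
```

View pics/s4.png

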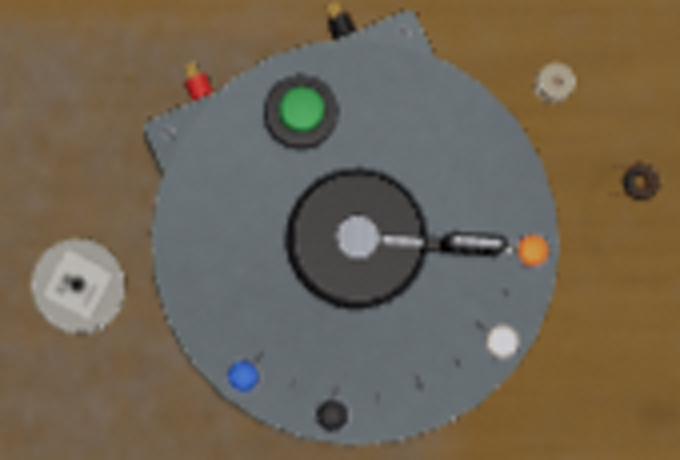

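The pointer tip at crop (509,250) is still on orange at (532,250). The button is up, the spool, bobbin and core haven't moved, and the arm is clear, so I'll hand in.

```bash
python3 -c "
from bench import r
print(r.hand_in())"
```

```text
the job is handed in; nothing more can be done
None
```

I turned the dial to the orange marker, then pressed the green button down to its stop and let it come up. I handed the job in at about 10 s of the 48 s allowed, and the hand-in reports no verdict.

- **Dial:** I pushed the tab with the shut fingers from about +0.16 rad to orange at +1.1. After the press, the pointer was still on orange, within about 1° by eye in the top view.
- **Button:** Force rose to 4.7 N on the spring, then jumped to 9.9 N as travel stalled, so I took it as fully down. I inferred this from force and height, because the button's travel can't be read directly. In the last top view it looks as it did before the press.
- **Spool, bobbin and wound core:** The picture around each is nearly unchanged from the start, so none of them moved.
- **Disagreement:** Mid-push, the scene camera put the dial angle anywhere from −101° to −109°, depending on which points I used. I relied on the top view instead, where the marker radii came out at 99.9 mm against the stated 100 mm.

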